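# Draw the long pressure gauge out from under the caddy's parts box

### The job

The fitter needs the long chrome tyre pressure gauge that lies in the blue service caddy with its tail end underneath the parts box. First swing the parts box's open lid over and press it down until its catch snaps, so that the valve caps stay in and the lid is out of the way; then grip the gauge, tilt it head end up and ease it out of the trough's mouth without forcing it against the caddy. Finish still holding it in the gripper, the whole gauge at rest at least 20 cm above the counter and touching nothing else, and leave the hammer and the lead strips on the turntable where they are.

Things in the scene. Friction and masses are not known exactly. Their poses are not given: they have to be found in the camera images.
- caddy: Blue steel service caddy, fixed, 326 x 126 mm. Origin: centre of its underside; z up, x along the trough from the parts box to the open mouth end, y across. Trough: inner floor z = 4 mm, walls 3 mm thick, top edge z = 60 mm, inside x = -160..160, y = -60..60. A parts box bridges it from x = -163 to -43: underside z = 60 (56 mm free beneath), walls to z = 95.
- mouth (a point): Centre of the trough's open mouth, level with its rim: x = 58.5, y = 0, z = 60 mm in the caddy frame. The mouth is 203 mm long (x = -43..160) and 120 mm wide, shorter than the gauge. A drop handle hangs low on the outer face of the mouth end (to x = 173, below z = 45 mm).
- parts_lid (a joint): Hinge of the parts box's bright steel lid. 0 = shut and snapped, 1.57 = upright, more = leaning over the mouth (stop at 2.3); starts open. Stiff: an open lid stays where left, but below about 0.8 rad it falls until its lip rests on the catch at about 0.08 rad. From there 5 to 10 N down at lid_press snaps it shut. Shut, its upper face is at z = 98 mm.
- lid_hinge (a point): On the lid's hinge axis, mid width: x = -43, y = 0, z = 95 mm in the caddy frame; the axis is the caddy's y. Turns with the lid: its -x runs from the hinge to the free edge (lid 126 mm long, 128 mm wide, 3 mm thick, 130 g; lip turned down 22 mm with a thumb tab out to 137 mm), its z out of the lid's upper face. When shut, parallel to the caddy frame.
- lid_press (a point): Where to press: centre line of the lid's upper face, 105 mm from the hinge, 21 mm from the free edge. Moves with the lid; when shut at x = -148, y = 0, z = 98 mm in the caddy frame.
- gauge: Loose chrome tyre pressure gauge, 300 mm long, about 280 g, round tube 18 mm in diameter. Origin on the tube axis at mid length; x along the tube to the dual-foot head; z up as it lies. The head is the last 40 mm, its feet reach 27 mm to +y; the last 20 mm of the tail is a white bar 8 mm thick. Starts on the trough floor, along it, head in the mouth, tail some 10 cm under the parts box.
- gauge_grip (a point): Gauge's balance point, on the tube axis 43 mm from its middle towards the head; plain tube for 55 mm to either side. Starts in the open mouth.
- gauge_head (a point): Head end of the gauge, on the tube axis (150 mm from its middle).
- gauge_tail (a point): Tail end of the gauge, on the tube axis (150 mm from its middle).
- valve_cap0: Green aluminium valve cap, 13 mm across and 16 mm high, loose in the parts box. Origin at the centre of its underside.
- valve_cap1: The other valve cap, the same.
- hammer: Loose red plastic weight hammer with white nylon tips, lying on the counter: 235 mm long, head 96 mm across, 30 mm high. Origin on its underside; x along the handle towards the head. Bystander.
- turntable: Base of the grey steel turntable, fixed; origin at the centre of its underside. Its platter, 200 mm across with its top at z = 26 mm, turns slowly by itself. It stands on one side of the caddy and the hammer on the other. Bystander.
- lead_strip0: Lowest of three loose dull silver lead adhesive-weight strips stacked on the platter's centre, each 170 x 22 x 6 mm. Origin at the centre of its underside. Bystander.
- lead_strip1: Middle lead strip, the same.
- lead_strip2: Top lead strip, the same; its top is 44 mm above the counter.

How it is judged (in metres and radians):
On the way, in this order (a step that is already met when the one before it is completed fails the run):
1. the parts box's lid is snapped shut (value of joint parts_lid below 0.025 rad), for 0.3 s.
2. the gauge is tilted, its head above the trough's rim while its tail is still beneath the parts box (z of gauge_head in the frame of caddy above 0.065 m and z of gauge_tail in the frame of caddy below 0.057 m and x of gauge_tail in the frame of caddy below -0.046 m), for 0.05 s.
At the end, for the whole second after the job is handed in: The lid is snapped shut (below 0.025 rad) with both valve caps in the parts box; the gripper still holds the gauge, both of its ends more than 20 cm above the counter, nearly still (under 3 cm/s) and not touching the caddy (value of joint parts_lid below 0.025 rad and height (world z) of each of gauge_head, gauge_tail above 0.2 m and linear speed of gauge below 0.03 m/s and contact force between gauge and the fingers above 1 N and contact force between gauge and caddy below 0.2 N and x of valve_cap0 in the frame of caddy between -0.16 and -0.046 m and x of valve_cap1 in the frame of caddy between -0.16 and -0.046 m and z of valve_cap0 in the frame of caddy between 0.055 and 0.095 m and z of valve_cap1 in the frame of caddy between 0.055 and 0.095 m); the arm keeps its last pose, push and grip.
It fails at once if the gauge is forced against the caddy (over 35 N) (contact force between gauge and caddy above 35 N).
It fails at once if the hammer is moved by more than 2 cm (distance of hammer from where it was at the start of the episode above 0.02 m).
It fails at once if a lead strip is moved by more than 2.5 cm (distance of lead_strip0 from where it was at the start of the episode above 0.025 m).
It fails at once if a lead strip is moved by more than 2.5 cm (distance of lead_strip1 from where it was at the start of the episode above 0.025 m).
It fails at once if a lead strip is moved by more than 2.5 cm (distance of lead_strip2 from where it was at the start of the episode above 0.025 m).
It also fails if it takes over 54 s, if anything falls off the work surface, if the arm or the gripper's body presses on something with over 40 N, if the wrist force passes 120 N, or if a joint passes its speed limit or range.

### The arm

A 6-joint arm with a two-finger parallel gripper is mounted at the origin on the work surface. World frame = base frame: x ahead of the robot, y to its left, z up, the work surface at z = 0. Lengths are in mm, angles in rad, forces in N, time in s.
With the tool pointing down it reaches from about 350 to 975 mm from the base axis. Payload 7.1 kg.
Tool frame: the origin (TCP) lies midway between the tips of the shut fingers; the grasp point (between the pads) lies 19 mm behind it; z points along the fingers, y is the line along which they close (so a half turn about z gives the same grasp; the last joint's range is limited). The gripper opens to 88 mm and grips with 3 to 60 N. Pads are 20 mm wide; open, the fingers measure 115 mm over their backs; the gripper's body (75 mm by 178 mm) begins 61 mm behind the grasp point.
Start: joints at [-0.019, 0.423, 1.63, -0, 1.089, -0.019], TCP at [624.984, 0.026, 222.675] pointing down, gripper open.
Joint ranges: [-3, 3], [-0.9, 2.11], [0.09, 2.58], [-1.31, 4.45], [0.11, 2.69], [-2.54, 2.54]. Speed limits (rad/s): [2.39, 2.39, 3.01, 3.14, 3.14, 3.14].

### API

Orientations are given as a rotation vector (axis times angle).
In Python, from workcell import status, eyes, ticket gives the robot as it stands.
- The arm moves only by the tool drive_effector, called after "Call:" as name(argument=value, ...) on one line, values as JSON. Schema: {"type":"object","properties":{"ticks":{"type":"array","items":{"type":"number"},"minItems":6,"maxItems":30},"finger_gap":{"type":"number"},"only":{"type":"string"},"quiet":{"type":"boolean"},"lines":{"type":"string"}},"required":["ticks"],"additionalProperties":false}. ticks is one flat list of numbers that holds 1 to 5 rows one after another, with no inner brackets; each row has 6 numbers: dx, dy, dz in mm, then a rotation vector rx, ry, rz in rad; each row shifts and turns the commanded pose from where the row before left it, along the tool's axes as they then stand; what a row does not reach is not made up. A row lasts 1/12 s, in which the tool goes at most 41.7 mm and 0.125 rad, less where a joint would pass 70% of its speed; a pose out of reach is approached as far as the arm can. finger_gap is the finger opening in mm, set as the call begins (left out keeps the last). The fingers move at their own pace and stop on an object; the grip force is fixed at half the most. Time passes only in rows, so rows that do not move let the fingers close. The tool returns the time, the measured TCP pose, the force, the opening and the grip force at its end. only (a regular expression) keeps the lines of the reply that match it, lines (a string "A,B") keeps lines A to B, and quiet returns only ok. Input that does not fit is refused with a message, and nothing moves.
- status.get_obs(): the state, without advancing time (a new reading comes with each control period).
- eyes.get_image(name): name is "scene" or "side" or "wrist"; returns a dict with "img" (420x560x3 uint8, red, green, blue), "range_z" (420x560 float32, mm along the optical axis (not along the pixel's ray), 0 where there is no reading), "fx", "fy", "cx", "cy" (pixels), "R" (3x3) and "t" (3): a world point X has camera coordinates R X + t. Camera axes: x right, y down, z forward; pixel columns grow to the right and rows downward; lengths in mm; the calibration is good to about 2 mm. A picture is of the moment at which its call begins.
- ticket.close_job(): hands the job in; it is judged then, once.
The state is a dict: "t": time; "qpos": joint angles; "qvel": joint speeds; "joint_torque": joint torques, N m; "ee_pos": TCP position; "orientation": TCP orientation; "ft_force": force on the tool from outside, world axes, zero at the start; "moment": the same for the moment, N m; "width": finger opening in mm; "grasp_force": force on a finger pad.
Only numpy, scipy, OpenCV 4.12 (cv2) and the standard library are available. Lean on these libraries where they do the work, as an engineer would, in place of code of your own. Each camera call takes 0.05 s, during which the arm holds its last target. There are 200 camera calls.

## Working session

There is one attempt and no reset: what is moved stays moved. The work goes in short steps, Python scripts to look and compute and a tool call to move; the robot and the scene stay as the last step left them, time stands still between calls to the robot, and variables do not carry over. Pictures are saved under pics/ and viewed, at most 10 in all, crops included, and the job is handed in when it is done.

```bash
mkdir -p pics; ls
```

Create h.py:
```python
import numpy as np, cv2
from workcell import status, eyes
from scipy.spatial.transform import Rotation as Ro
def snap(n,save=None):
    d=eyes.get_image(n)
    if save: cv2.imwrite('pics/'+save+'.png',d['img'][:,:,::-1])
    return d
def cloud(d):
    z=d['range_z'];v,u=np.mgrid[:z.shape[0],:z.shape[1]]
    P=np.stack([(u-d['cx'])/d['fx']*z,(v-d['cy'])/d['fy']*z,z],-1)
    W=(P-np.array(d['t']))@np.array(d['R']); W[z==0]=np.nan
    return W
```

Run:
```python
from h import *
import pickle
o=status.get_obs();print({k:np.round(v,3) for k,v in o.items()})
D={n:snap(n,n+'0') for n in('scene','side')}
pickle.dump(D,open('d0.pkl','wb'))
for n,d in D.items(): print(n,(-np.array(d['R']).T@d['t']).round(),np.array(d['R'])[2].round(2),d['fx'])
a=np.hstack([D['scene']['img'],D['side']['img']]);
```

```text
pics
{'t': np.float64(0.0), 'qpos': array([-0.019,  0.424,  1.631,  0.   ,  1.089, -0.019]), 'qvel': array([ 0.001, -0.001,  0.001, -0.001,  0.001,  0.001]), 'joint_torque': array([ 1.0000e-03, -5.4462e+01, -2.7367e+01,  6.4000e-02,  2.3000e-02,
       -0.0000e+00]), 'ee_pos': array([6.24440e+02, 2.80000e-02, 2.21902e+02]), 'orientation': array([-2.221e+00, -2.221e+00,  2.000e-03]), 'ft_force': array([ 0.184, -0.332,  0.569]), 'moment': array([-0.032,  0.031, -0.038]), 'grasp_force': np.float64(0.0), 'width': np.float64(87.97)}
scene [1327.  368.  647.] [-0.75 -0.38 -0.54] 397.8279245234618
side [ -12. -768.  979.] [ 0.44  0.58 -0.69] 415.30978873787814
```

View pics/scene0.png

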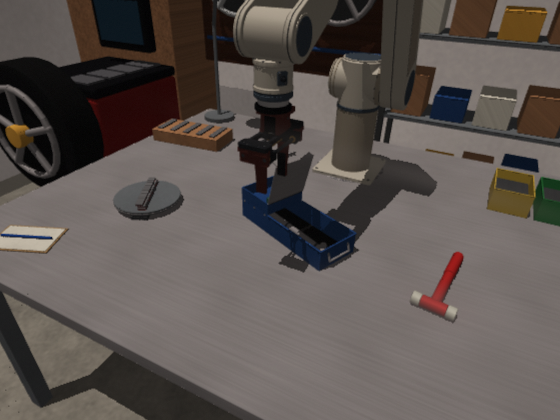

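View pics/side0.png

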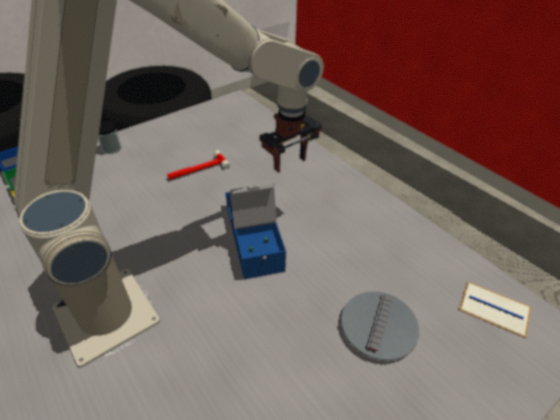

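The scene view shows the caddy with its open lid at about (290,185) and the mouth end near (335,250). The hammer is at (440,290) and the turntable at (148,198). The side view shows the parts box at (262,250) with the lid leaning over the mouth at (255,205). Next I'll measure from the depth images.

Run:
```python
from h import *
import pickle
D=pickle.load(open('d0.pkl','rb'))
for n,d in D.items():
    W=cloud(d);hsv=cv2.cvtColor(d['img'],cv2.COLOR_RGB2HSV)
    m=cv2.inRange(hsv,(100,120,25),(130,255,255))>0
    B=np.isfinite(W[...,0])&(abs(W[...,0]-550)<300)&(abs(W[...,1])<280)&(W[...,2]<300)
    P=W[m&B&(W[...,2]>8)&(W[...,2]<115)]
    print(n,'blue',len(P),P.min(0).round(),P.max(0).round(), cv2.minAreaRect(P[:,:2].astype(np.float32)))
    print(np.histogram(P[:,2],bins=np.arange(0,120,5))[0])
    g=B&~m&(W[...,2]>105)&(hsv[...,1]<70)&(W[...,2]<250)
    Q=W[g];print('lid?',len(Q),Q.min(0).round(),Q.max(0).round())
    r=(cv2.inRange(hsv,(0,150,80),(8,255,255))>0)&B&(W[...,2]>5)&(W[...,2]<50);
    if r.sum(): print('hammer',W[r].min(0).round(),W[r].max(0).round())
    gr=(cv2.inRange(hsv,(40,60,20),(85,255,255))>0)&B&(W[...,2]>40)
    for p in np.argwhere(gr)[::6]: print('cap',p,W[tuple(p)].round())
    np.save(n+'W.npy',W)
```

```text
scene blue 3484 [ 376. -172.    8.] [609. 173.  97.] ((486.6627502441406, -1.4549102783203125), (331.6804504394531, 134.5386505126953), 66.8566665649414)
[  0  81 243 209 238 254 224 253 253 254 245 252 357  93 105 104 119 110
  77  13   0   0   0]
lid? 1320 [412. -61. 105.] [677.  16. 250.]
cap [198 267] [469. -96.  75.]
side blue 2145 [ 363. -175.    8.] [522. 171. 101.] ((482.5086669921875, 0.140960693359375), (332.5228271484375, 125.66343688964844), 67.5696792602539)
[  0  17  46  44  51  57  57  51  54  53  49  63 511 504 114 110 100 103
  76  83   2   0   0]
lid? 1656 [411. -63. 105.] [679.  16. 250.]
cap [238 266] [469. -92.  81.]
cap [247 251] [413. -96.  83.]
```

Add to h.py:
```python
def toC(W,c,a):
    R=Ro.from_euler('z',a).as_matrix()
    return (W-np.array([c[0],c[1],0]))@R
```

Run:
```python
from h import *
import pickle
D=pickle.load(open('d0.pkl','rb'))
D['wrist']=snap('wrist','wrist0')
pickle.dump(D,open('d0.pkl','wb'))
S=[]
for n in('scene','side'):
    d=D[n];W=cloud(d);hsv=cv2.cvtColor(d['img'],cv2.COLOR_RGB2HSV)
    m=(cv2.inRange(hsv,(100,120,25),(130,255,255))>0)&(abs(W[...,0]-550)<300)&(abs(W[...,1])<280)
    for lo,hi in((50,64),(20,100)):
        P=W[m&(W[...,2]>lo)&(W[...,2]<hi)]; r=cv2.minAreaRect(P[:,:2].astype(np.float32));print(n,lo,r)
        if lo==50:S.append(P)
P=np.vstack(S);r=cv2.minAreaRect(P[:,:2].astype(np.float32));print(r)
a=np.deg2rad(r[2]);c=r[0]
for n in('scene','side'):
    d=D[n];W=cloud(d);C=toC(W,c,a)
    hsv=cv2.cvtColor(d['img'],cv2.COLOR_RGB2HSV)
    Lm=(C[...,2]>102)&(C[...,2]<240)&(abs(C[...,1])<70)&(abs(C[...,0])<70)&(hsv[...,1]<70)
    Q=C[Lm];print('lid',len(Q),Q.min(0).round(),Q.max(0).round())
    k=np.polyfit(Q[:,2]-95,Q[:,0]+43,1);print('dx/dz',k,'lid angle',np.pi/2+np.arctan(k[0]), 'len',np.hypot(Q[:,2]-95,Q[:,0]+43).max())
    G=(C[...,2]>7)&(C[...,2]<40)&(abs(C[...,1])<57)&(C[...,0]>-40)&(C[...,0]<157)&(hsv[...,1]<100)
    q=C[G];print('gauge',len(q)); 
    for p in q[::max(1,len(q)//25)]:print(p.round())
```

```text
scene 50 ((487.16339111328125, -0.2836151123046875), (329.1328430175781, 134.5386505126953), 66.8566665649414)
scene 20 ((486.6627502441406, -1.4549102783203125), (331.6804504394531, 134.5386505126953), 66.8566665649414)
side 50 ((480.91217041015625, -1.5531158447265625), (327.60723876953125, 122.84717559814453), 67.32279968261719)
side 20 ((482.4100646972656, -0.0979461669921875), (332.0058898925781, 125.66343688964844), 67.5696792602539)
((486.6529846191406, -1.4778289794921875), (331.7303466796875, 134.5386505126953), 66.8566665649414)
lid 1260 [-41. -65. 102.] [ -6.  66. 233.]
dx/dz [0.17718374 6.64205692] lid angle 1.7461600508101793 len 138.72144824836224
gauge 244
[-40.  -6.  19.]
[-26.  -3.  22.]
[-33. -12.  15.]
[-23. -13.  18.]
[-14.  -9.  18.]
[ -0. -10.  22.]
[ 4. -7. 19.]
[12. -6. 20.]
[17. -7. 20.]
[24. -6. 20.]
[33. -7. 22.]
[38. -8. 22.]
[43. -5. 20.]
[49. -7. 21.]
[ 47. -16.  17.]
[ 55. -16.  18.]
[ 62. -15.  18.]
[ 70. -11.  18.]
[ 82. -12.  23.]
[92. -7. 22.]
[105.   5.  22.]
[99. -3. 18.]
[100. -14.  21.]
[115.   3.  22.]
[113.  -2.  20.]
[116.  -9.  22.]
[121. -10.  21.]
[126. -18.  22.]
lid 1630 [-50. -63. 102.] [ -3.  66. 238.]
dx/dz [0.1806562 3.8324866] lid angle 1.749524793887024 len 143.39100991708037
gauge 6
[154.  49.   9.]
[149.  50.   9.]
[139.  51.   9.]
[125.  50.   7.]
[115.  52.   8.]
[75. 55.  9.]
```

View pics/wrist0.png

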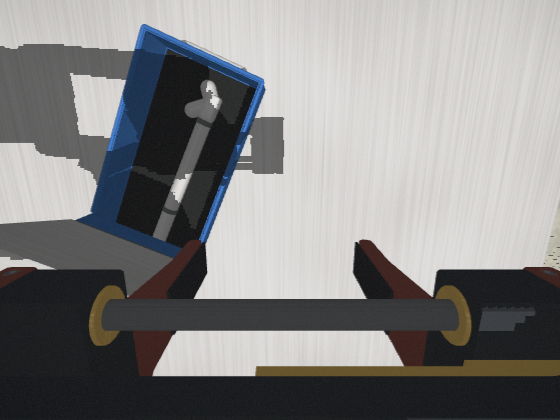

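The wrist view shows the gauge lying slightly askew in the trough: head near (205,100), tube running down to about (162,230). The lid leans over at the lower left. I'll measure both here.

Run:
```python
from h import *
import pickle
D=pickle.load(open('d0.pkl','rb'));d=D['wrist'];W=cloud(d)
hsv=cv2.cvtColor(d['img'],cv2.COLOR_RGB2HSV)
m=(cv2.inRange(hsv,(100,110,25),(130,255,255))>0)
uv=np.mgrid[:420,:560]
P=W[m&(W[...,2]>56)&(W[...,2]<66)]
print(len(P),np.median(P[:,2]),cv2.minAreaRect(P[:,:2].astype(np.float32)))
a=np.deg2rad(67.3);c=(484,-.5)
C=toC(W,c,a);R=C[m&(W[...,2]>56)&(W[...,2]<66)]
for s in(1,-1):
    q=R[(R[:,1]*s>50)&(R[:,0]<150)&(R[:,0]>-20)];print('side',s,len(q),q[:,1].min(),q[:,1].max(),np.median(q[:,2]),np.polyfit(q[:,0],q[:,1],1))
q=R[(R[:,0]>145)&(abs(R[:,1])<50)];print('end',len(q),q[:,0].min(),q[:,0].max(),np.polyfit(q[:,1],q[:,0],1))
G=(C[...,2]>9)&(C[...,2]<40)&(abs(C[...,1])<50)&(C[...,0]>-40)&(C[...,0]<150)&(hsv[...,1]<110)
q=C[G];print(len(q))
for x in range(-40,150,10):
    k=q[(q[:,0]>=x)&(q[:,0]<x+10)]
    if len(k):print(x+5,len(k),k[:,1].min().round(),k[:,1].max().round(),np.median(k[:,1]).round(1),np.percentile(k[:,2],95).round(1))
```

```text
3125 60.31775879932461 ((507.6023864746094, 55.118919372558594), (209.23960876464844, 130.13047790527344), 66.73746490478516)
side 1 1061 58.44168795337557 65.0896974096533 60.071123062337314 [-1.04689508e-02  6.21039974e+01]
side -1 782 -66.17730899490053 -59.19880322528097 60.3085454366625 [-9.74872583e-03 -6.21601068e+01]
end 614 159.17195894696275 165.33476870515986 [9.94607138e-03 1.62060224e+02]
2538
-35 105 -13.0 4.0 -6.3 22.1
-25 103 -14.0 4.0 -6.9 22.0
-15 112 -14.0 4.0 -7.1 21.9
-5 104 -15.0 2.0 -7.7 21.9
5 112 -15.0 1.0 -8.4 21.8
15 109 -16.0 1.0 -8.6 21.5
25 114 -16.0 1.0 -9.0 22.1
35 117 -17.0 0.0 -9.7 21.6
45 116 -17.0 -0.0 -9.8 21.6
55 120 -18.0 -1.0 -10.5 21.9
65 122 -18.0 -1.0 -10.8 21.9
75 126 -18.0 -2.0 -11.4 22.0
85 127 -19.0 -2.0 -11.7 22.0
95 151 -20.0 13.0 -11.3 22.0
105 265 -20.0 15.0 -4.3 22.2
115 240 -21.0 14.0 -7.5 22.6
125 180 -21.0 2.0 -11.8 22.4
135 165 -20.0 6.0 -6.3 22.0
145 50 -10.0 4.0 -3.7 21.1
```

Add to h.py:
```python
CC=(484.2,-.1);CA=np.deg2rad(66.73)
def st():
    o=status.get_obs();R=Ro.from_rotvec(o['orientation']).as_matrix();Z=Ro.from_euler('z',CA).as_matrix()
    print('t',o['t'].round(2),'tcpC',toC(o['ee_pos'],CC,CA).round(1),'toolC z',(Z.T@R)[:,2].round(3),'x',(Z.T@R)[:,0].round(3),'f',o['ft_force'].round(1),'w',o['width'].round(1),'g',o['grasp_force'].round(1),'q',o['qpos'].round(2))
```

```text
(no output)
```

Call:
drive_effector(ticks=[0, 0, 9, 0, 0, 0.102, 0, 0, 9, 0, 0, 0.102, 0, 0, 9, 0, 0, 0.102, 0, 0, 9, 0, 0, 0.1, 0, -30, 0, 0, 0, 0], finger_gap=0)

```text
t: 0.57
ee_pos: [599.8, 10.7, 184.9]
orientation: [2.629, 1.719, 0.001]
ft_force: [0.0, -0.1, -0.4]
width: 58.2
grasp_force: 0.0
```

Call:
drive_effector(ticks=[-5, -33, 0, 0, 0, 0, -5, -33, 0, 0, 0, 0, -5, -33, 0, 0, 0, 0, 0, 0, 0, 0, 0, 0, 0, 0, 0, 0, 0, 0])

```text
t: 0.98
ee_pos: [499.3, 37.5, 186.8]
orientation: [-2.623, -1.729, 0.001]
ft_force: [1.3, 0.3, 0.1]
width: 24.8
grasp_force: 0.0Traceback (most recent call last):
```

```bash
python3 -c 'from h import *;st()'
```

```text
  File "<string>", line 1, in <module>
    from h import *;st()
                    ~~^^
  File "h.py", line 19, in st
    print('t',o['t'].round(2),'tcpC',toC(o['ee_pos'],CC,CA).round(1),'toolC z',(Z.T@R)[:,2].round(3),'x',(Z.T@R)[:,0].round(3),'f',o['ft_force'].round(1),'w',o['width'].round(1),'g',o['grasp_force'].round(1),'q',o['qpos'].round(2))
              ^^^^^^^^^^^^
AttributeError: 'float' object has no attribute 'round'
```

```bash
sed -i "s/o\['t'\].round(2)/round(float(o['t']),2)/; s/o\['width'\].round(1)/round(float(o['width']),1)/; s/o\['grasp_force'\].round(1)/round(float(o['grasp_force']),1)/" h.py
```

Call:
drive_effector(ticks=[-10, 0, 0, 0, 0, 0, -10, 0, 0, 0, 0, 0, -8, 0, 0, 0, 0, 0, -8, 0, 0, 0, 0, 0, -8, 0, 0, 0, 0, 0])

```text
t: 1.4
ee_pos: [483.3, -4.4, 186.6]
orientation: [2.625, 1.727, 0.0]
ft_force: [0.7, 0.5, 0.6]
width: 0.3
grasp_force: 0.4
```

```bash
python3 -c 'from h import *;st()'
```

```text
t 1.4 tcpC [ -4.3  -0.9 186.6] toolC z [ 0. -0. -1.] x [ 1.    -0.001  0.   ] f [0.7 0.5 0.6] w 0.3 g 0.4 q [-0.03  0.27  1.97  0.    0.91  0.37]
```

Call:
drive_effector(ticks=[-10, 0, 0, 0, 0, 0, -10, 0, 0, 0, 0, 0, -10, 0, 0, 0, 0, 0, -10, 0, 0, 0, 0, 0, -10, 0, 0, 0, 0, 0])

```text
t: 1.82
ee_pos: [462.9, -50.1, 186.6]
orientation: [-2.624, -1.728, 0.0]
ft_force: [-0.1, 0.6, -0.8]
width: 0.7
grasp_force: 0.3
```

```bash
python3 -c 'from h import *;st()'
```

```text
t 1.82 tcpC [-54.4  -0.2 186.6] toolC z [-0.  0. -1.] x [ 1. -0. -0.] f [-0.1  0.6 -0.8] w 0.7 g 0.3 q [-0.13  0.24  2.    0.    0.9   0.27]
```

Call:
drive_effector(ticks=[-12, 0, 0, 0, 0, 0, -12, 0, 0, 0, 0, 0, -12, 0, 0, 0, 0, 0, -12, 0, 0, 0, 0, 0, -12, 0, 0, 0, 0, 0])

```text
t: 2.23
ee_pos: [439.0, -105.4, 186.7]
orientation: [-2.624, -1.728, 0.0]
ft_force: [0.2, -1.1, -0.4]
width: 0.6
grasp_force: 0.0
```

Call:
drive_effector(ticks=[-12, 0, 3, 0, 0, 0, -10, 0, 5, 0, 0, 0, -8, 0, 5, 0, 0, 0, -2, 0, 5, 0, 0, 0, 0, 0, 0, 0, 0, 0])

```text
t: 2.65
ee_pos: [426.1, -134.0, 167.5]
orientation: [-2.623, -1.726, 0.002]
ft_force: [0.3, -0.6, -0.0]
width: 0.4
grasp_force: 0.0
```

Run:
```python
from h import *
st()
d=snap('side','side1');W=toC(cloud(d),CC,CA)
Q=W[(abs(W[...,1])<60)&(W[...,0]<-50)&(W[...,0]>-185)&(W[...,2]>85)&(W[...,2]<160)]
for x in range(-190,-40,15):
    k=Q[(Q[:,0]>=x)&(Q[:,0]<x+15)]
    if len(k):print(x,len(k),np.median(k[:,2]).round(1))
```

```text
t 2.65 tcpC [-146.     0.5  167.5] toolC z [-0.     0.002 -1.   ] x [ 1.    -0.001 -0.   ] f [ 0.3 -0.6 -0. ] w 0.4 g 0.0 q [-0.33  0.25  2.05 -0.    0.84  0.08]
-190 20 114.4
-175 487 119.4
-160 143 130.2
-145 129 126.0
-130 132 122.4
-115 111 118.4
-100 92 113.8
-85 88 109.6
-70 89 105.5
-55 25 103.0
```

View pics/side1.png

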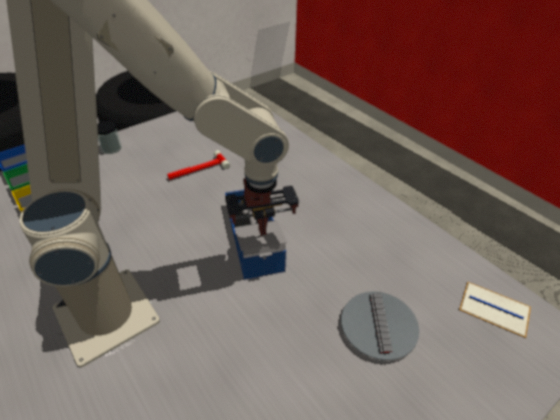

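The lid is over the box at (262,240), caught at about 0.28 rad while still falling. I'll go down to just above it.

Call:
drive_effector(ticks=[-2, 0, 12, 0, 0, 0, 0, 0, 12, 0, 0, 0, 0, 0, 12, 0, 0, 0, 0, 0, 10, 0, 0, 0, 0, 0, 6, 0, 0, 0])

```text
t: 3.12
ee_pos: [426.1, -135.0, 115.7]
orientation: [-2.622, -1.728, 0.001]
ft_force: [-0.2, -0.3, 0.0]
width: 0.4
grasp_force: 0.0
```

Call:
drive_effector(ticks=[0, 0, 2, 0, 0, 0, 0, 0, 2, 0, 0, 0, 0, 0, 1, 0, 0, 0, 0, 0, 0, 0, 0, 0])

```text
t: 3.45
ee_pos: [426.5, -135.5, 111.9]
orientation: [2.623, 1.728, 0.0]
ft_force: [-0.4, 0.3, 0.5]
width: 0.5
grasp_force: 0.0
```

```bash
python3 -c 'from h import *;st()'
```

```text
t 3.45 tcpC [-147.2   -0.5  111.9] toolC z [ 0. -0. -1.] x [1. 0. 0.] f [-0.4  0.3  0.5] w 0.5 g 0.0 q [-0.33  0.35  2.09 -0.    0.7   0.07]
```

Call:
drive_effector(ticks=[0, 0, 2, 0, 0, 0, 0, 0, 2, 0, 0, 0, 0, 0, 1, 0, 0, 0, 0, 0, 1, 0, 0, 0])

```text
t: 3.78
ee_pos: [426.7, -135.8, 106.2]
orientation: [2.623, 1.728, 0.001]
ft_force: [-2.8, -0.1, 13.1]
width: 0.2
grasp_force: 6.8
```

Call:
drive_effector(ticks=[0, 0, 1, 0, 0, 0, 0, 0, 1, 0, 0, 0, 0, 0, 1, 0, 0, 0, 0, 0, 0, 0, 0, 0])

```text
t: 4.12
ee_pos: [426.4, -135.7, 102.8]
orientation: [2.624, 1.728, 0.0]
ft_force: [0.6, -0.5, 0.7]
width: 0.5
grasp_force: 0.0
```

Call:
drive_effector(ticks=[0, 0, 1, 0, 0, 0, 0, 0, 1, 0, 0, 0, 0, 0, 1, 0, 0, 0, 0, 0, 0, 0, 0, 0])

```text
t: 4.45
ee_pos: [426.1, -135.4, 99.4]
orientation: [-2.623, -1.728, 0.0]
ft_force: [-0.1, 0.4, 0.1]
width: 0.5
grasp_force: 0.0
```

The force rose to 13 N and then dropped away, and at z = 99.4 there's no contact, so the lid has snapped. I'll retreat and look at the gauge with the wrist camera on the way.

Call:
drive_effector(ticks=[0, 0, -20, 0, 0, 0, 10, 0, -30, 0, 0, 0, 25, 0, -30, 0, 0, 0, 25, 0, -20, 0, 0, 0, 20, 0, -10, 0, 0, 0], finger_gap=50)

```text
t: 4.87
ee_pos: [459.6, -61.1, 212.4]
orientation: [2.622, 1.726, 0.005]
ft_force: [0.2, -0.6, -0.7]
width: 30.3
grasp_force: 0.0
```

Call:
drive_effector(ticks=[20, 0, 0, 0, 0, 0, 5, 0, 0, 0, 0, 0, 0, 0, 0, 0, 0, 0, 0, 0, 0, 0, 0, 0])

```text
t: 5.2
ee_pos: [467.1, -39.2, 209.0]
orientation: [-2.622, -1.729, 0.002]
ft_force: [0.0, 0.4, -0.2]
width: 49.8
grasp_force: 0.0
```

Run:
```python
from h import *
st()
d=snap('wrist','wrist1');C=toC(cloud(d),CC,CA)
hsv=cv2.cvtColor(d['img'],cv2.COLOR_RGB2HSV)
m=(cv2.inRange(hsv,(100,110,25),(130,255,255))>0)
R=C[m&(C[...,2]>56)&(C[...,2]<66)]
for s in(1,-1):
    q=R[(R[:,1]*s>50)&(R[:,0]<150)&(R[:,0]>-20)]
    if len(q):print('side',s,len(q),q[:,1].min(),q[:,1].max(),np.median(q[:,2]),np.polyfit(q[:,0],q[:,1],1))
q=R[(R[:,0]>145)&(abs(R[:,1])<50)]
if len(q):print('end',len(q),q[:,0].min(),q[:,0].max())
G=(C[...,2]>9)&(C[...,2]<40)&(abs(C[...,1])<50)&(C[...,0]>-40)&(C[...,0]<155)&(hsv[...,1]<110)
q=C[G]
for x in range(-40,155,10):
    k=q[(q[:,0]>=x)&(q[:,0]<x+10)]
    if len(k):print(x+5,len(k),k[:,1].min().round(),k[:,1].max().round(),np.median(k[:,1]).round(1),np.percentile(k[:,2],95).round(1))
d=snap('side');C=toC(cloud(d),CC,CA)
for x in range(-175,-45,15):
    k=C[(C[...,0]>=x)&(C[...,0]<x+15)&(abs(C[...,1])<55)&(C[...,2]>80)&(C[...,2]<130)]
    if len(k):print('lid',x,len(k),np.median(k[:,2]).round(1))
```

```text
t 5.2 tcpC [-42.7   0.3 209. ] toolC z [-0.001  0.001 -1.   ] x [ 1.     0.001 -0.001] f [ 0.   0.4 -0.2] w 49.8 g 0.0 q [-0.11  0.21  1.98 -0.    0.95  0.3 ]
side 1 1027 60.3735600112728 65.69919313892063 60.211052697614434 [3.18522396e-05 6.27782819e+01]
side -1 1065 -64.50143403730978 -58.89058701743517 59.90289867173346 [-2.15132287e-04 -6.13639867e+01]
-35 116 -12.0 4.0 -4.4 21.7
-25 120 -14.0 4.0 -4.9 22.1
-15 127 -13.0 4.0 -4.8 21.6
-5 123 -14.0 4.0 -5.9 21.7
5 134 -14.0 2.0 -5.9 21.2
15 135 -15.0 2.0 -5.8 21.7
25 124 -15.0 2.0 -6.8 21.9
35 145 -15.0 1.0 -6.8 21.6
45 146 -16.0 1.0 -6.7 21.8
55 139 -16.0 1.0 -7.7 21.7
65 150 -17.0 0.0 -7.7 21.6
75 150 -17.0 0.0 -8.6 21.3
85 158 -18.0 0.0 -8.6 21.5
95 204 -18.0 15.0 -6.3 21.9
105 339 -19.0 17.0 -0.8 22.0
115 258 -19.0 15.0 -5.1 22.2
125 225 -19.0 5.0 -8.1 22.1
135 192 -19.0 8.0 -1.7 21.8
145 33 -8.0 6.0 -0.7 20.4
lid -175 285 96.1
lid -160 163 99.8
lid -145 157 99.8
lid -130 151 100.0
lid -115 147 99.8
lid -100 142 100.2
lid -85 138 100.1
lid -70 139 100.0
lid -55 118 100.4
```

View pics/wrist1.png

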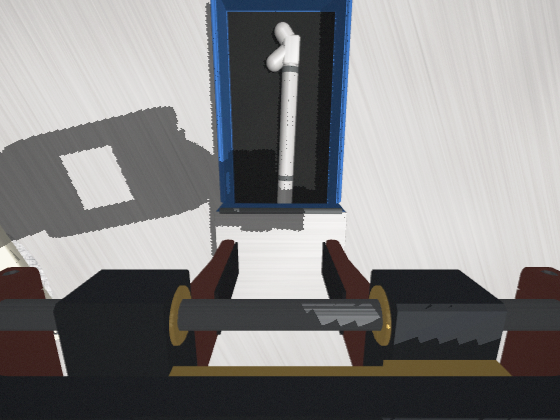

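The wrist view shows the gauge clear: collars at (288,70) and (285,180), head at (285,45). The lid reads flat at z ≈ 100, so it's shut. The collars put the grip point at x ≈ 40, y ≈ -7, yaw -0.039 in the caddy frame. Next I move above it and descend.

Call:
drive_effector(ticks=[28, 2, 10, 0, 0, 0, 28, 3, 20, 0, 0, 0, 27, 2.5, 25, 0, 0, 0, 0, 0, 25, 0, 0, 0.039, 0, 0, 25, 0, 0, 0])

```text
t: 5.72
ee_pos: [507.8, 34.4, 103.3]
orientation: [2.658, 1.675, 0.0]
ft_force: [0.5, 0.3, -1.4]
width: 49.5
grasp_force: 0.0
```

```bash
python3 -c 'from h import *;st()'
```

```text
t 5.72 tcpC [ 41.   -8.  103.3] toolC z [ 0. -0. -1.] x [ 0.999 -0.04   0.   ] f [ 0.5  0.3 -1.4] w 49.5 g 0.0 q [ 0.04  0.44  1.96 -0.    0.74  0.49]
```

Call:
drive_effector(ticks=[0, 0, 25, 0, 0, 0, 0, 0, 20, 0, 0, 0, 0, 0, 15, 0, 0, 0, 0, 0, 5, 0, 0, 0, 0, 0, 0, 0, 0, 0])

```text
t: 6.13
ee_pos: [506.1, 33.4, 38.3]
orientation: [-2.656, -1.674, 0.005]
ft_force: [-0.6, 0.4, 0.0]
width: 50.1
grasp_force: 0.0
```

```bash
python3 -c 'from h import *;st()'
```

```text
t 6.13 tcpC [39.4 -6.9 38.3] toolC z [-0.002  0.003 -1.   ] x [ 0.999 -0.04  -0.002] f [-0.6  0.4  0. ] w 50.1 g 0.0 q [ 0.04  0.55  1.98 -0.    0.61  0.49]
```

Call:
drive_effector(ticks=[0, 0, 12, 0, 0, 0, 0, 0, 10, 0, 0, 0, 0, 0, 6, 0, 0, 0, 0, 0, 2, 0, 0, 0, 0, 0, 0, 0, 0, 0])

```text
t: 6.55
ee_pos: [507.1, 34.2, 9.2]
orientation: [-2.656, -1.676, 0.001]
ft_force: [-1.1, 0.0, -0.5]
width: 49.9
grasp_force: 0.0
```

```bash
python3 -c 'from h import *;st()'
```

```text
t 6.55 tcpC [40.6 -7.5  9.2] toolC z [-0.     0.001 -1.   ] x [ 0.999 -0.039 -0.   ] f [-1.1  0.  -0.5] w 49.9 g 0.0 q [0.04 0.61 1.99 0.   0.55 0.49]
```

Call:
drive_effector(ticks=[0, 0, 1, 0, 0, 0, 0, 0, 0, 0, 0, 0, 0, 0, 0, 0, 0, 0, 0, 0, 0, 0, 0, 0, 0, 0, 0, 0, 0, 0], finger_gap=5)

```text
t: 6.97
ee_pos: [507.6, 34.3, 8.9]
orientation: [2.657, 1.676, 0.001]
ft_force: [0.2, 0.3, 0.5]
width: 20.1
grasp_force: 0.0
```

Call:
drive_effector(ticks=[0, 0, 0, 0, 0, 0, 0, 0, 0, 0, 0, 0, 0, 0, 0, 0, 0, 0, 0, 0, 0, 0, 0, 0, 0, 0, 0, 0, 0, 0])

```text
t: 7.38
ee_pos: [507.7, 34.2, 8.9]
orientation: [2.657, 1.676, 0.001]
ft_force: [-0.2, -0.3, 4.4]
width: 17.2
grasp_force: 30.0
```

```bash
python3 -c 'from h import *;st()'
```

```text
t 7.38 tcpC [40.8 -8.   8.9] toolC z [ 0. -0. -1.] x [ 0.999 -0.039  0.   ] f [-0.2 -0.3  4.4] w 17.2 g 30.0 q [ 0.04  0.61  1.98 -0.    0.54  0.49]
```

The width of 17.2 mm, plus a 4 N upward force, suggests the pads hold above the equator. I'll reopen, go 3.5 mm lower and regrip.

Call:
drive_effector(ticks=[0, 0, 0, 0, 0, 0, 0, 0, 0, 0, 0, 0, 0, 0, 1.5, 0, 0, 0, 0, 0, 1, 0, 0, 0, 0, 0, 1, 0, 0, 0], finger_gap=40)

```text
t: 7.8
ee_pos: [507.2, 34.2, 4.9]
orientation: [-2.657, -1.676, 0.001]
ft_force: [-1.3, 0.1, 1.2]
width: 39.7
grasp_force: 0.0
```

```bash
python3 -c 'from h import *;st()'
```

```text
t 7.8 tcpC [40.6 -7.6  4.9] toolC z [-0.  0. -1.] x [ 0.999 -0.039 -0.   ] f [-1.3  0.1  1.2] w 39.7 g 0.0 q [0.04 0.62 1.99 0.   0.54 0.49]
```

Call:
drive_effector(ticks=[0, 0, 0, 0, 0, 0, 0, 0, 0, 0, 0, 0, 0, 0, 0, 0, 0, 0, 0, 0, 0, 0, 0, 0, 0, 0, 0, 0, 0, 0], finger_gap=5)

```text
t: 8.22
ee_pos: [507.5, 34.2, 5.2]
orientation: [2.657, 1.677, 0.0]
ft_force: [1.1, -1.0, -1.0]
width: 17.4
grasp_force: 30.0
```

Call:
drive_effector(ticks=[0, 0, 0, 0, 0, 0, 0, 0, 0, 0, 0, 0, 0, 0, 0, 0, 0, 0, 0, 0, 0, 0, 0, 0])

```text
t: 8.55
ee_pos: [507.5, 34.2, 5.2]
orientation: [2.657, 1.676, 0.0]
ft_force: [0.8, -0.3, -0.5]
width: 17.3
grasp_force: 30.0
```

```bash
python3 -c 'from h import *;st()'
```

```text
t 8.55 tcpC [40.7 -7.9  5.2] toolC z [ 0. -0. -1.] x [ 0.999 -0.039  0.   ] f [ 0.8 -0.3 -0.5] w 17.3 g 30.0 q [ 0.04  0.62  1.98 -0.    0.54  0.49]
```

Call:
drive_effector(ticks=[2, 0, -2, 0, 0, 0, 2, 0, -3, 0, 0, 0, 0, 0, -10, 0, 0.05, 0, 0.5, 0, -10, 0, 0.05, 0, 0, 0, 0, 0, 0, 0])

```text
t: 8.97
ee_pos: [509.2, 37.4, 31.4]
orientation: [-2.61, -1.645, -0.134]
ft_force: [-0.4, 0.3, -2.0]
width: 17.2
grasp_force: 30.0
```

```bash
python3 -c 'from h import *;st()'
```

```text
t 8.97 tcpC [44.4 -8.1 31.4] toolC z [ 0.102 -0.005 -0.995] x [ 0.994 -0.04   0.102] f [-0.4  0.3 -2. ] w 17.2 g 30.0 q [-0.01  0.56  2.01  0.18  0.53  0.28]
```

Call:
drive_effector(ticks=[1, 0, -10, 0, 0.05, 0, 1.5, 0, -10, 0, 0.05, 0, 2, 0, -10, 0, 0.05, 0, 0, 0, 0, 0, 0, 0, 0, 0, 0, 0, 0, 0])

```text
t: 9.38
ee_pos: [509.1, 37.3, 60.5]
orientation: [-2.532, -1.595, -0.315]
ft_force: [0.1, 0.2, -2.9]
width: 17.3
grasp_force: 30.0
```

Run:
```python
from h import *
st()
for n in('side','scene'):
    d=snap(n,n+'2');C=toC(cloud(d),CC,CA)
    hsv=cv2.cvtColor(d['img'],cv2.COLOR_RGB2HSV)
    g=(abs(C[...,1]+8)<35)&(C[...,0]>60)&(C[...,0]<180)&(C[...,2]>25)&(C[...,2]<140)&(hsv[...,1]<80)
    q=C[g]
    for x in range(60,180,15):
        k=q[(q[:,0]>=x)&(q[:,0]<x+15)]
        if len(k)>2:print(n,x+7,len(k),np.median(k[:,1]).round(1),k[:,2].max().round(1))
```

```text
t 9.38 tcpC [44.2 -8.1 60.5] toolC z [ 0.245 -0.01  -0.969] x [ 0.969 -0.039  0.245] f [ 0.1  0.2 -2.9] w 17.3 g 30.0 q [-0.09  0.5   2.05  0.45  0.55 -0.03]
side 67 6 -15.1 89.6
side 82 4 -16.8 86.7
scene 67 28 -16.9 85.0
scene 82 29 -17.6 90.0
scene 97 34 -17.2 93.2
scene 112 52 -18.6 96.2
scene 127 56 -16.6 98.9
scene 142 33 -7.3 99.7
scene 157 7 -36.1 43.3
scene 172 20 -36.7 42.4
```

View pics/scene2.png

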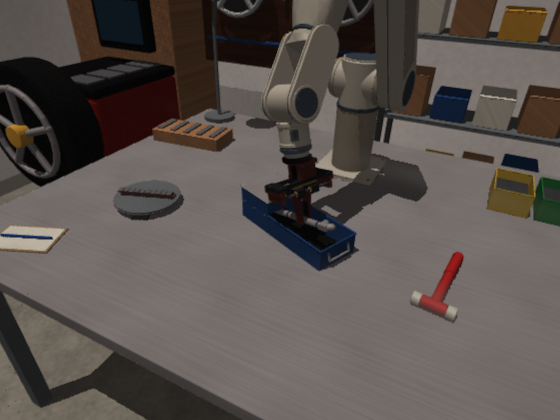

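The gauge is held tilted at about 0.25 rad, with its head above the rim near (318,224). The wrist carries its weight, so nothing is jammed. I'll lower it 6 mm for clearance under the box, then slide along the tube axis.

Call:
drive_effector(ticks=[-1, 0, 3, 0, 0, 0, -0.5, 0, 3, 0, 0, 0, 8, 0, 0, 0, 0, 0, 10, 0, 0, 0, 0, 0, 10, 0, 0, 0, 0, 0])

```text
t: 9.9
ee_pos: [520.9, 63.1, 60.9]
orientation: [-2.53, -1.596, -0.316]
ft_force: [0.1, 0.2, -2.5]
width: 17.4
grasp_force: 30.0
```

```bash
python3 -c 'from h import *;st()'
```

```text
t 9.9 tcpC [72.5 -8.8 60.9] toolC z [ 0.247 -0.009 -0.969] x [ 0.968 -0.038  0.247] f [ 0.1  0.2 -2.5] w 17.4 g 30.0 q [-0.04  0.51  2.02  0.45  0.55  0.03]
```

Call:
drive_effector(ticks=[15, 0, 0, 0, 0, 0, 15, 0, 0, 0, 0, 0, 15, 0, 0, 0, 0, 0, 0, 0, 0, 0, 0, 0])

```text
t: 10.23
ee_pos: [541.3, 104.0, 73.1]
orientation: [-2.529, -1.599, -0.32]
ft_force: [0.2, 0.4, -2.3]
width: 17.1
grasp_force: 30.0
```

```bash
python3 -c 'from h import *;st()'
```

```text
t 10.23 tcpC [118.2 -11.3  73.1] toolC z [ 0.248 -0.011 -0.969] x [ 0.968 -0.036  0.248] f [ 0.2  0.4 -2.3] w 17.1 g 30.0 q [0.04 0.51 1.98 0.41 0.58 0.15]
```

Call:
drive_effector(ticks=[15, 0, 0, 0, 0, 0, 15, 0, 0, 0, 0, 0, 15, 0, 0, 0, 0, 0, 8, 0, 0, 0, 0, 0, 0, 0, 0, 0, 0, 0])

```text
t: 10.65
ee_pos: [562.3, 149.2, 85.7]
orientation: [-2.529, -1.599, -0.319]
ft_force: [-0.3, 0.9, -2.8]
width: 17.3
grasp_force: 30.0
```

```bash
python3 -c 'from h import *;st()'
```

```text
t 10.65 tcpC [168.  -12.8  85.7] toolC z [ 0.248 -0.01  -0.969] x [ 0.968 -0.036  0.248] f [-0.3  0.9 -2.8] w 17.3 g 30.0 q [0.13 0.51 1.92 0.37 0.61 0.28]
```

Call:
drive_effector(ticks=[5, 0, -15, 0, 0, 0, 6, 0, -23, 0, 0, 0, 6, 0, -23, 0, 0, 0, 6, 0, -23, 0, 0, 0, 6, 0, -23, 0, 0, 0])

```text
t: 11.07
ee_pos: [561.3, 148.7, 196.6]
orientation: [-2.53, -1.596, -0.315]
ft_force: [0.0, 0.3, -2.3]
width: 17.5
grasp_force: 30.0
```

Call:
drive_effector(ticks=[6, 0, -23, 0, 0, 0, 6, 0, -23, 0, 0, 0, 6, 0, -23, 0, 0, 0, 6, 0, -23, 0, 0, 0, 6, 0, -20, 0, 0, 0])

```text
t: 11.48
ee_pos: [562.2, 149.9, 313.1]
orientation: [-2.53, -1.596, -0.317]
ft_force: [0.9, -0.2, -3.2]
width: 17.2
grasp_force: 30.0
```

Call:
drive_effector(ticks=[4, 0, -15, 0, 0, 0, 0, 0, 0, 0, 0, 0, 0, 0, 0, 0, 0, 0, 0, 0, 0, 0, 0, 0, 0, 0, 0, 0, 0, 0])

```text
t: 11.9
ee_pos: [562.0, 150.5, 325.8]
orientation: [-2.53, -1.595, -0.313]
ft_force: [0.0, -0.2, -3.0]
width: 17.1
grasp_force: 30.0
```

Run:
```python
from h import *
st()
for n in('side','scene'):
    d=snap(n,n+'3');C=toC(cloud(d),CC,CA);hsv=cv2.cvtColor(d['img'],cv2.COLOR_RGB2HSV)
    g=(abs(C[...,1]+13)<35)&(C[...,0]>-60)&(C[...,0]<330)&(C[...,2]>190)&(C[...,2]<370)&(hsv[...,1]<60)
    q=C[g]
    for x in range(-60,330,20):
        k=q[(q[:,0]>=x)&(q[:,0]<x+20)]
        if len(k)>2:print(n,x+10,len(k),k[:,0].min().round(),k[:,0].max().round(),np.median(k[:,1]).round(1),k[:,2].min().round(1),k[:,2].max().round(1))
    L=C[(abs(C[...,0]+100)<50)&(abs(C[...,1])<50)&(C[...,2]<150)];print('lid z',np.percentile(L[:,2],[5,50,95]).round(1))
```

```text
t 11.9 tcpC [169.1 -12.  325.8] toolC z [ 0.245 -0.007 -0.969] x [ 0.969 -0.038  0.245] f [ 0.  -0.2 -3. ] w 17.1 g 30.0 q [0.13 0.19 1.73 0.24 1.1  0.48]
side -30 5 -24.0 -20.0 -4.3 283.7 292.8
side -10 36 -19.0 -0.0 -5.7 285.4 302.6
side 10 38 0.0 19.0 -5.0 292.7 308.5
side 30 39 20.0 40.0 -5.7 300.7 311.9
side 50 35 41.0 60.0 -7.6 304.7 317.3
side 70 35 60.0 78.0 -7.0 307.7 323.1
side 90 36 80.0 99.0 -9.5 314.2 329.7
side 110 34 100.0 120.0 -9.7 319.8 334.8
side 130 29 121.0 140.0 -10.0 325.1 337.6
side 150 66 140.0 159.0 -13.8 327.3 368.7
side 170 34 160.0 179.0 -16.1 336.5 368.3
side 190 24 180.0 199.0 -14.9 343.3 356.9
side 210 10 200.0 216.0 -19.0 350.0 357.5
side 230 4 229.0 238.0 -21.8 360.6 362.8
lid z [ 97.3  99.9 103.1]
scene -10 14 -19.0 -1.0 -9.7 284.0 297.7
scene 10 44 0.0 20.0 -14.3 283.3 303.7
scene 30 44 21.0 40.0 -15.3 290.7 309.0
scene 50 42 40.0 60.0 -15.9 294.2 314.3
scene 70 52 60.0 80.0 -16.6 298.3 319.1
scene 90 46 81.0 99.0 -17.3 305.9 324.1
scene 110 59 100.0 120.0 -18.1 308.7 330.7
scene 130 52 120.0 140.0 -18.8 312.7 334.5
scene 150 20 141.0 160.0 -19.9 321.5 368.7
scene 170 74 160.0 180.0 -5.0 328.6 369.1
scene 190 63 180.0 199.0 -21.7 330.0 350.0
scene 210 75 200.0 220.0 -22.2 334.5 356.5
scene 230 92 220.0 240.0 -23.4 339.7 360.8
scene 250 125 240.0 260.0 -23.2 345.0 365.4
scene 270 56 260.0 270.0 -11.5 348.1 365.3
lid z [ 2.7 96.9 98.9]
```

View pics/side3.png

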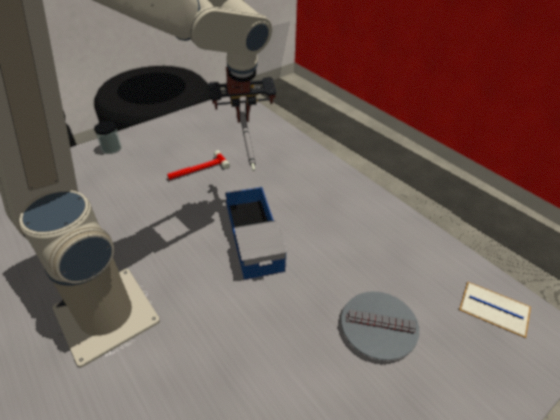

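The gauge hangs clear from (243,115) to (253,168), tail at z ≈ 288. The lid is flat and shut at (262,240), and the hammer and strips haven't been disturbed.

```bash
python3 -c 'from workcell import ticket;print(ticket.close_job())'
```

```text
the job is handed in; nothing more can be done
None
```

The job is handed in after about 12 s of robot time: the lid is snapped shut, and the gauge is still in the gripper, clear of the caddy with its tail end about 28 cm above the counter; the hammer and lead strips look undisturbed, and no verdict was returned.

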